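Open the bottle with the stuck push-and-turn cap

TASK

The red push-and-turn safety cap of the white bottle has stuck. With the bottle staying in its holding block, grip the cap, press it down, break it loose with a short hard twist counter-clockwise, spin it off and set it gently, right way up, in the steel tray. Leave the crucible and the timer where they are.

Things in the scene. Friction and masses are not known exactly. Their poses are not given: they have to be found in the camera images.
- cap: ribbed red plastic screw cap, round, 56 mm across, 30 mm tall, 80 g, open below, a white line on its top and side. Origin at the centre of its lower rim, z up along the thread axis; top at +30 mm. Best gripped at +20 to +24 mm. The stuck seal resists turning with about 0.8 N m, so grip firmly (70 N or more), until the cap has come up 1 mm above its starting height; after that it turns with hardly any torque
- cap_top (a point): centre of the cap's top face. A springy liner pushes the cap up with about 10 N, so two lugs catch behind teeth: while up, it cannot be forced counter-clockwise. Pressed down 2.5 mm (about 18 N, stops at 3.5 mm) it can: the lugs pass under the teeth within the first 0.45 rad. Then ease off: the liner lifts the cap and the seal lets go, 0.5 to 0.8 rad from the start
- bottle: white square plastic bottle, 50 x 50 mm, about 0.45 kg, with a narrower shoulder ending 80 mm up, 3.5 mm below the cap's rim. Origin at the centre of its underside, z up. It stands loose in the block's square pocket, which keeps it from turning (1 mm of play all round); the seated cap's rim is 83.5 mm above this origin
- bottle_mouth (a point): centre of the top edge of the neck (39 mm wide), 102.5 mm above the bottle's underside, hidden in the cap. Right-hand two-start thread: counter-clockwise from above unscrews, 17 mm of rise per full turn, 3.5 mm of axial play; free about 3.3 rad from the start, then the cap must be raised 30 mm to clear the neck. Pulling up earlier lifts the bottle out of its block
- block: aluminium holding block 94 x 94 mm, 44 mm high, on a dark steel foot plate 146 x 94 mm screwed to the worktop. Origin at the centre of its underside; its square pocket, 52 mm wide, has its floor 18 mm above the worktop, so the bottle's origin is 18 mm above the block's
- tray: shallow steel tray, fixed, outside 140 mm along its x, 110 mm along its y, 14 mm high, walls and floor 3 mm thick. Origin at the centre of its underside
- white_crucible: white laboratory crucible, 42 mm wide, 40 mm tall, loose, near the front edge. Origin at the centre of its underside. To be left alone
- timer: white digital timer lying flat, 62 x 66 x 17 mm, loose, behind the tray. Origin at the centre of its underside. To be left alone
There are look-alikes about, which are no part of the job. What is meant by the cap is not turquoise, and is the smaller of those in its own colour.

How it is judged:
On the way, in this order (a step that is already met when the one before it is completed fails the run):
1. the cap is broken loose: it has climbed at least 2.5 mm on its thread, the bottle still seated in the block (z of cap in the frame of bottle above 0.086 m and horizontal distance between cap and bottle below 0.006 m and z of bottle in the frame of block below 0.021 m), for 0.2 s.
2. the cap is off: lifted clear of the neck, the bottle still seated in the block (z of cap in the frame of bottle above 0.112 m and z of bottle in the frame of block below 0.021 m), for 0.1 s.
At the end, for the whole second after the job is handed in: the cap stands right way up (within 0.1 rad), released and at rest, flat on the floor of the tray (its rim within 4 mm of the floor, inside the walls), and the bottle stands upright (within 0.08 rad) at the bottom of the block's pocket (within 3 mm) (x of cap in the frame of tray between -0.042 and 0.042 m and y of cap in the frame of tray between -0.027 and 0.027 m and z of cap in the frame of tray below 0.007 m and angle between cap's own z axis and vertical below 0.1 rad and linear speed of cap below 0.02 m/s and z of bottle in the frame of block below 0.021 m and angle between bottle's own z axis and vertical below 0.08 rad); the robot touches nothing.
It fails at once if the bottle is pulled more than 6 mm up out of the block's pocket (z of bottle in the frame of block above 0.024 m).
It fails at once if the cap is forced against its lock or thread (over 115 N in all between cap and bottle; done properly it stays under 95 N): twisted without being pressed down, pressed far too hard, or pulled (contact force between cap and bottle above 115 N).
It fails at once if the cap is dropped or banged into the tray (over 60 N) (contact force between cap and tray above 60 N).
It fails at once if the crucible is moved more than 15 mm (distance of white_crucible from where it was at the start of the episode above 0.015 m).
It fails at once if the timer is moved more than 15 mm (distance of timer from where it was at the start of the episode above 0.015 m).
It also fails if it takes over 67 s, if anything falls off the work surface, if the arm or the gripper's body presses on something with over 40 N, if the wrist force passes 120 N, or if a joint passes its speed limit or range.

ROBOT

A 6-joint arm with a two-finger parallel gripper is mounted at the origin on a cart in front of the work surface, level with it; the furniture and walls round the work are solid. World frame = base frame: x ahead of the robot, y to its left, z up, the work surface at z = 0. Lengths are in m, angles in rad, forces in N, time in s.
With the tool pointing down it reaches from about 0.35 to 0.975 m from the base axis. Payload 4.9 kg.
Tool frame: the origin (TCP) lies at the very end of the fingers, on their centre line; the grasp point (between the pads) lies 19 mm behind it; z points along the fingers, x is the direction in which the jaws open and shut, and the axes are right-handed (so a half turn about z gives the same grasp; the last joint's range is limited). The gripper opens to 85 mm and grips with 20 to 120 N. Pads are 22 mm wide; open, the fingers measure 114 mm over their backs; the gripper's body (76 mm by 85 mm) begins 54 mm behind the grasp point. The pads swing forward as they close: fully open they stand 13 mm farther back than shut.
Start: joints at [-1.347, 0.053, 1.613, -0, 1.476, -0.119], TCP at [0.21, -0.589, 0.231] pointing down, gripper open.
Joint ranges: [-3.01, 3.01], [-1.01, 2.22], [0.06, 2.58], [-1.02, 4.17], [0.09, 2.62], [-3.14, 3.14]. Speed limits (rad/s): [2.57, 2.57, 3.14, 3.14, 3.14, 3.14].

INTERFACE

Orientations are given as a unit quaternion [w, x, y, z].
In Python, from plant import manip, imaging gives the robot as it stands.
- The arm moves only by the shell command python3 -m pendant 'ROWS'. ROWS is JSON, a list that holds one entry, the list of rows, each a list of 7 numbers: the turn, a rotation vector about the world's x, y, z in units of pi rad (1.0 is pi rad), then the shift along the world's x, y, z in units of 250 mm (1.0 is 250 mm), then the opening, from 0 (shut) to 1 (fully open). In form: [[[ax, ay, az, tx, ty, tz, claw], ...]]. A call has 1 to 20 rows; each row shifts and turns the commanded pose from where the row before left it; what a row does not reach is not made up. A row lasts 1/8 s, in which the tool goes at most 62.5 mm and 10.7 degrees, less where a joint would pass 70% of its speed; a pose out of reach is approached as far as the arm can. A call with a number of a shift or a turn outside -1 to 1 is refused whole. A call with a gripper value outside its range is refused whole. The fingers move at their own pace and stop on an object; the grip force is fixed at half the most. Time passes only in rows, so rows that do not move let the fingers close. It gives the time, the measured TCP pose, the force and the opening at its end, in the units of the state.
- manip.state(): the state, without advancing time (a new reading comes with each control period).
- imaging.grab_frame(name): name is "scene" or "side" or "wrist"; returns a dict with "frame" (400x640x3 uint8, blue, green, red), "mtx" (3x3 intrinsics, pixels), "k1" (the pictures are not rectified: a ray, as slopes to the right and down, at radius r is drawn at 1 + k1 r^2 times it, then the intrinsics apply), "world_to_cam" (4x4, takes a point from world to camera coordinates). Camera axes: x right, y down, z forward; pixel columns grow to the right and rows downward; lengths in m; the calibration is good to about 2 mm. A picture is of the moment at which its call begins. There is no depth.
- manip.job_done(): hands the job in, once; it reports no verdict.
The state is a dict: "time": time; "joint_pos": joint angles; "joint_vel": joint speeds; "joint_efforts": joint torques, N m; "tool_pos": TCP position; "tool_rot": TCP orientation; "contact_force": force on the tool from outside, world axes, zero at the start; "ft_torque": the same for the moment, N m; "gripper_width": opening from 0.0 (shut) to 1.0 (fully open).
Only numpy, scipy, OpenCV 4.12 (cv2) and the standard library are available. Lean on these libraries where they do the work, as an engineer would, in place of code of your own. Each camera call takes 0.05 s, during which the arm holds its last target. There are 200 camera calls.

## Working session

There is one attempt and no reset: what is moved stays moved. The work goes in short steps, Python scripts to look and compute and a shell command to move; the robot and the scene stay as the last step left them, time stands still between calls to the robot, and variables do not carry over. Pictures are saved under pics/ and viewed, about 8 in all and at most 12, crops included, and the job is handed in when it is done.

```bash
ls; mkdir -p pics; cat > h.py <<'E'
import numpy as np, cv2
from plant import manip, imaging
def grab(n):
    f=imaging.grab_frame(n); return f
def ray(f,u,v):
    K=f["mtx"];k=f["k1"]
    d=np.array([(u-K[0][2])/K[0][0],(v-K[1][2])/K[1][1]])
    s=d.copy()
    for _ in range(20): s=d/(1+k*(s@s))
    T=np.array(f["world_to_cam"]);R=T[:3,:3]
    return -R.T@T[:3,3], R.T@np.array([s[0],s[1],1])
def onplane(f,u,v,z):
    o,d=ray(f,u,v); return o+d*(z-o[2])/d[2]
def proj(f,p):
    T=np.array(f["world_to_cam"]);c=T[:3,:3]@np.array(p)+T[:3,3]
    s=c[:2]/c[2]; s=s*(1+f["k1"]*(s@s)); K=f["mtx"]
    return np.array([K[0][0]*s[0]+K[0][2],K[1][1]*s[1]+K[1][2]])
E
python3 - <<'E'
from h import *
import pickle
F={n:grab(n) for n in("scene","side","wrist")}
pickle.dump(F,open("f0.pkl","wb"))
for n,f in F.items(): print(n,np.round(ray(f,320,200),3).tolist(),f["mtx"][0][0],f["k1"])
cv2.imwrite("pics/a.png",np.vstack([F["scene"]["frame"]]))
cv2.imwrite("pics/b.png",F["side"]["frame"])
print(manip.state())
E
```

```text
pics
scene [[0.155, 0.498, 0.722], [0.489, -0.474, -0.732]] 445.89504548701643 -0.018636820395324556
side [[0.246, 0.752, 0.479], [0.421, -0.789, -0.449]] 372.16183613389643 -0.0590030344012512
wrist [[0.285, -0.562, 0.373], [-0.29, -0.105, -0.951]] 347.06985913293795 -0.029060290932045298
{'time': 0.15, 'joint_pos': array([-1.34700297e+00,  5.32016064e-02,  1.61399003e+00, -8.93139568e-06,
        1.47599021e+00, -1.18994335e-01]), 'joint_vel': array([-0.00174183, -0.00302268, -0.00530389,  0.00176793, -0.00042715,
        0.00249087]), 'joint_efforts': array([ 3.32387781e-04, -3.94244814e+01, -3.70722020e+01, -6.10663187e-05,
        4.68912127e-03, -8.94193988e-06]), 'tool_pos': array([ 0.20996336, -0.58815808,  0.23034084]), 'tool_rot': array([-5.28361856e-04,  8.17347496e-01, -5.76144460e-01, -5.93495759e-04]), 'contact_force': array([-0.12731295,  0.47098602, -0.22062587]), 'ft_torque': array([-0.00930421, -0.02529904, -0.02048707]), 'gripper_width': 0.9993013225438181}
```

View pics/a.png

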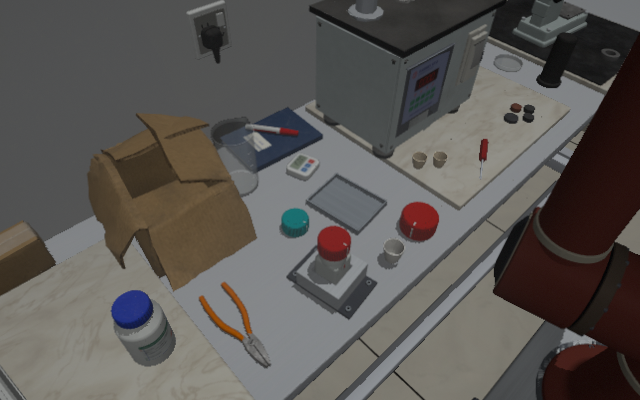

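View pics/b.png

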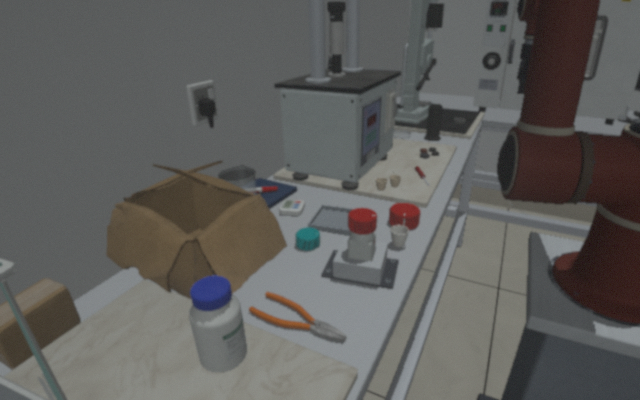

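```bash
python3 - <<'E'
from h import *
import pickle
F=pickle.load(open("f0.pkl","rb"))
out=[]
for n in("scene","side"):
    f=F[n];im=f["frame"];hsv=cv2.cvtColor(im,cv2.COLOR_BGR2HSV)
    m=((cv2.inRange(hsv,(0,150,90),(8,255,255))|cv2.inRange(hsv,(172,150,90),(180,255,255))))
    k,l,st,c=cv2.connectedComponentsWithStats(m)
    for i in range(1,k):
        if st[i,4]>150 and c[i][0]<480: print(n,st[i],c[i].round(1),onplane(f,*c[i],.1215).round(4))
    x,y=(290,150) if n=="scene" else (290,180)
    w,h=(160,170)
    out.append(cv2.resize(im[y:y+h,x:x+w],None,fx=2.5,fy=2.5,interpolation=cv2.INTER_CUBIC))
big=np.hstack(out); cv2.imwrite("pics/c.png",big); print(big.shape)
cv2.imwrite("pics/w.png",F["wrist"]["frame"])
a=[ray(F["scene"],334,243),ray(F["side"],362,222)]
E
```

```text
scene [402 202  37  29 752] [420.4 215.6] [0.4068 0.0032 0.1215]
scene [318 226  32  26 635] [333.5 238.8] [0.4746 0.1547 0.1215]
side [391 204  28  14 264] [404.9 209.9] [0.4049 0.0905 0.1215]
side [350 209  25  14 250] [361.6 215.2] [0.4762 0.1479 0.1215]
(425, 800, 3)
```

View pics/c.png

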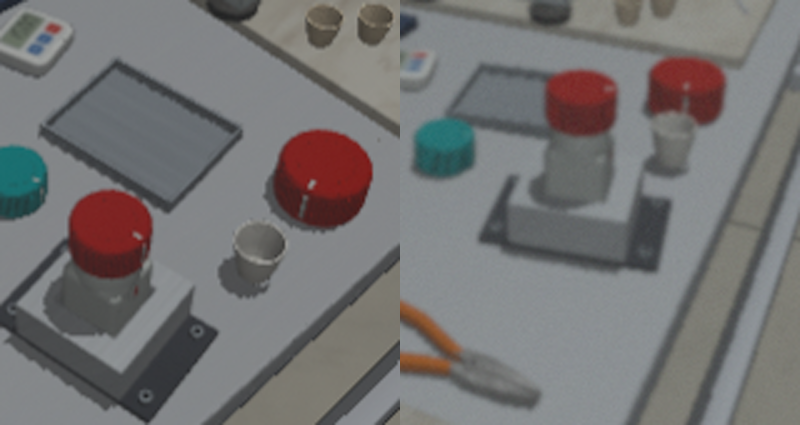

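```bash
python3 - <<'E'
from h import *
import pickle
F=pickle.load(open("f0.pkl","rb"));f=F["scene"]
c=[onplane(f,290+x/2.5,150+y/2.5,.014) for x,y in((119,61),(242,130),(168,207),(42,129))]
print("tray",np.round(c,3).tolist(),np.mean(c,0).round(3),[np.linalg.norm(c[i]-c[i-1]).round(3) for i in range(4)])
c=[onplane(f,290+x/2.5,150+y/2.5,.044) for x,y in((194,287),(122,365),(17,303))]
print("block",np.round(c,3).tolist(),(c[0]+c[2])/2)
print("cap",onplane(f,334,238.8,.1315),onplane(F["side"],362,215.2,.1315))
print("bigred",onplane(f,420,215,.03), "crucible",onplane(f,393.5,247,.04))
p=proj(F["wrist"],(.47,.162,.1315));print(p)
T=np.array(F["wrist"]["world_to_cam"]); from scipy.spatial.transform import Rotation as R
q=np.roll(manip.state()["tool_rot"],-1);Rt=R.from_quat(q).as_matrix();print(Rt.round(2).tolist())
E
```

```text
tray [[0.659, -0.044, 0.014], [0.526, -0.062, 0.014], [0.51, 0.047, 0.014], [0.644, 0.065, 0.014]] [0.585 0.001 0.014] [np.float64(0.11), np.float64(0.134), np.float64(0.11), np.float64(0.134)]
block [[0.431, 0.106, 0.044], [0.42, 0.191, 0.044], [0.508, 0.211, 0.044]] [0.46923376 0.15871742 0.044     ]
cap [0.46884622 0.15984064 0.1315    ] [0.46899342 0.16433249 0.1315    ]
bigred [ 0.44682087 -0.07294098  0.03      ] crucible [0.42635826 0.03743426 0.04      ]
[1664.66008801 1222.937987  ]
[[0.34, -0.94, -0.0], [-0.94, -0.34, 0.0], [-0.0, -0.0, -1.0]]
```

```bash
python3 -m pendant '[[[0,0,-0.05,0.12,0.194,0,1],[0,0,-0.05,0.12,0.194,0,1],[0,0,-0.05,0.12,0.194,0,1],[0,0,-0.05,0.12,0.194,0,1],[0,0,0,0.12,0.194,0,1],[0,0,0,0.12,0.194,0,1],[0,0,0,0.12,0.194,0,1],[0,0,0,0.12,0.194,0,1],[0,0,0,0.01,0.18,0,1],[0,0,0,0.01,0.18,0,1],[0,0,0,0.01,0.18,0,1],[0,0,0,0.01,0.18,0,1],[0,0,0,0.01,0.18,0,1],[0,0,0,0.01,0.18,0,1],[0,0,0,0.01,0.18,0,1],[0,0,0,0.01,0.18,0,1],[0,0,0,0,0,0,1],[0,0,0,0,0,0,1]]]'
cat > cap.py <<'E'
import sys
from h import *
f=grab("wrist");im=f["frame"];hsv=cv2.cvtColor(im,cv2.COLOR_BGR2HSV)
s=manip.state();print(s["tool_pos"].round(4),s["joint_pos"].round(3),s["contact_force"].round(2),s["gripper_width"])
for vmin in(60,120,150):
    m=cv2.inRange(hsv,(0,130,vmin),(8,255,255))|cv2.inRange(hsv,(172,130,vmin),(180,255,255))
    cs,_=cv2.findContours(m,cv2.RETR_EXTERNAL,cv2.CHAIN_APPROX_NONE)
    for c in cs:
        if cv2.contourArea(c)<800: continue
        (u,v),(a,b),t=cv2.fitEllipse(cv2.convexHull(c)); print(vmin,np.round([u,v,a,b,t],1),cv2.boundingRect(c),onplane(f,u,v,float(sys.argv[2])).round(4))
cv2.imwrite("pics/%s.png"%sys.argv[1],im)
E
python3 cap.py d .1315
```

```text
time: 2.4
tool_pos: [0.4698, 0.1591, 0.2309]
tool_rot: [-0.0, -0.599, 0.8, -0.0]
contact_force: [-0.9, 0.1, 0.4]
gripper_width: 1.002
[0.47   0.1587 0.231 ] [ 0.176 -0.263  1.906 -0.     1.5    2.033] [ 0.16 -0.05  0.37] 0.997154762483809
60 [315.  190.4  58.2  68.9  35.9] (285, 160, 61, 63) [0.4784 0.1597 0.1315]
60 [545.3 128.9  77.6  85.   68.3] (507, 93, 81, 76) [ 0.4758 -0.0072  0.1315]
120 [550.2 130.9  67.5  81.8  39.3] (514, 93, 74, 76) [ 0.4735 -0.0105  0.1315]
150 [551.9 131.2  64.4  79.3  39.1] (517, 95, 71, 74) [ 0.4729 -0.0117  0.1315]
```

View pics/d.png

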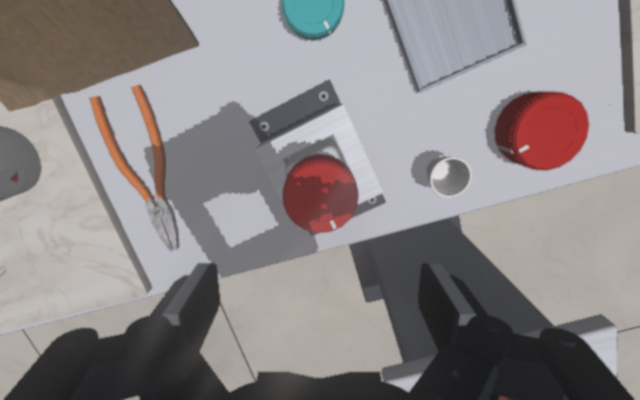

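```bash
python3 - <<'E'
from h import *
f=grab("wrist");im=f["frame"].astype(int)
m=((im[...,2]-np.maximum(im[...,0],im[...,1]))>25).astype(np.uint8)
m[:140]=0;m[250:]=0;m[:,:265]=0;m[:,375:]=0
c=max(cv2.findContours(m,0,cv2.CHAIN_APPROX_NONE)[0],key=cv2.contourArea)
print(cv2.boundingRect(c))
P=np.array([onplane(f,*p[0],.1315)[:2] for p in cv2.convexHull(c)])
print(cv2.minEnclosingCircle(P.astype(np.float32)))
for z in(.1315,.1015):
  g=np.array([proj(f,(.469+.028*np.cos(t),.1605+.028*np.sin(t),z)) for t in np.linspace(0,6.28,60)]);print(g.min(0).round(1),g.max(0).round(1))
a=np.linspace(0,6.28,13)[:12]
from scipy.optimize import least_squares
r=least_squares(lambda q:np.hypot(*(P-q[:2]).T)-.028,[.469,.16],loss="soft_l1",f_scale=.0005);print(r.x,(r.fun*1e3).round(1))
E
```

```text
(282, 155, 75, 78)
((0.47409167885780334, 0.15670286118984222), 0.02974444068968296)
[279.  165.4] [355.1 237.6]
[283.  157.3] [351.4 223. ]
[0.47369436 0.15720846] [ 1.8  1.5  1.3  0.9  0.4 -0.  -0.5 -0.6 -0.8 -1.3 -1.1 -0.9  0.5  0.8
  0.7  1.1  1.2  1.1  0.9  0.7  0.6  0.2 -0.3 -0.5 -0.4 -0.6 -0.7 -0.7
 -0.3  0.2  0.8  1.   1.7  1.7  2.1]
```

```bash
python3 - <<'E'
from h import *
from scipy.optimize import least_squares
f=grab("wrist")
t=np.linspace(0,6.28,200)
def bb(q):
  g=np.array([proj(f,(q[0]+.028*np.cos(a),q[1]+.028*np.sin(a),z)) for z in(.1315,.1015) for a in t]);return np.r_[g.min(0),g.max(0)]
r=least_squares(lambda q:bb(q)-[281.5,154.5,356.5,232.5],[.469,.16],diff_step=1e-3);print(r.x,r.fun)
E
```

```text
[0.47175198 0.15802806] [-0.69454961 -1.17352368  0.69480017  1.2635354 ]
```

```bash
python3 -m pendant '[[[0,0,0.056,0,0,0,1],[0,0,0.056,0,0,0,1],[0,0,0.056,0,0,0,1],[0,0,0.056,0,0,0,1],[0,0,0.056,0,0,-0.05,1],[0,0,0.056,0,0,-0.05,1],[0,0,0.056,0,0,-0.05,1],[0,0,0.056,0,0,-0.05,1],[0,0,0.052,0,0,-0.05,1],[0,0,0,0,0,-0.05,1],[0,0,0,0,0,-0.05,1],[0,0,0,0,0,-0.05,1],[0,0,0,0,0,-0.05,1],[0,0,0,0,0,-0.05,1],[0,0,0,0,0,0,1],[0,0,0,0,0,0,1]]]'
python3 -m pendant '[[[0,0,0,0,0,0,0.7],[0,0,0,0,0,0,0.64],[0,0,0,0,0,0,0.6],[0,0,0,0,0,0,0.5],[0,0,0,0,0,0,0],[0,0,0,0,0,0,0]]]'
python3 -c "
from h import *
s=manip.state()
for k in s: print(k,np.round(s[k],4))"
```

```text
time: 4.55
tool_pos: [0.4703, 0.1595, 0.1066]
tool_rot: [-0.0, 0.99, -0.142, 0.0]
contact_force: [0.4, 0.5, 0.4]
gripper_width: 1.0
time: 5.3
tool_pos: [0.4709, 0.1595, 0.1073]
tool_rot: [-0.0, 0.99, -0.142, 0.001]
contact_force: [1.1, -0.9, 5.2]
gripper_width: 0.637
time 5.3
joint_pos [ 1.7680e-01 -1.4750e-01  2.0207e+00 -1.0000e-04  1.2665e+00  4.6230e-01]
joint_vel [-0.001   0.0001  0.0014  0.0012 -0.0013  0.0003]
joint_efforts [ 2.42300e-01 -2.50759e+01 -3.11048e+01  1.34600e-01  4.42000e-02
  1.07000e-02]
tool_pos [0.4709 0.1595 0.1073]
tool_rot [-2.000e-04  9.898e-01 -1.423e-01  9.000e-04]
contact_force [ 1.0856 -0.8958  5.2436]
ft_torque [-0.1517 -0.0154  0.0453]
gripper_width 0.6371
```

```bash
python3 -m pendant '[[[0,0,0,0,0,0,1],[0,0,0,0,0,0,1],[0,0,0,0,0,0,1],[0,0,-0.056,0,0,0,1],[0,0,-0.056,0,0,0,1],[0,0,-0.056,0,0,0,1],[0,0,-0.056,0,0,0,1],[0,0,-0.056,0,0,0,1],[0,0,-0.056,0,0,0,1],[0,0,-0.056,0,0,0,1],[0,0,-0.056,0,0,0,1],[0,0,-0.052,0,0,0,1],[0,0,0,0,0,0,1],[0,0,0,0,0,0,1]]]'
python3 -m pendant '[[[0,0,0,0,0,0,0.7],[0,0,0,0,0,0,0.64],[0,0,0,0,0,0,0.6],[0,0,0,0,0,0,0.5],[0,0,0,0,0,0,0],[0,0,0,0,0,0,0]]]'
python3 -c "
from h import *
s=manip.state()
for k in s: print(k,np.round(s[k],4))"
```

```text
time: 7.05
tool_pos: [0.47, 0.1594, 0.1062]
tool_rot: [-0.0, -0.6, 0.8, 0.0]
contact_force: [0.7, 0.8, -0.3]
gripper_width: 1.002
time: 7.8
tool_pos: [0.4703, 0.1593, 0.1066]
tool_rot: [0.0, -0.599, 0.801, -0.0]
contact_force: [-0.0, -2.8, 4.4]
gripper_width: 0.636
time 7.8
joint_pos [ 1.7670e-01 -1.4720e-01  2.0216e+00 -4.0000e-04  1.2667e+00  2.0331e+00]
joint_vel [-0.0001 -0.0008 -0.0004  0.0018 -0.0021 -0.0011]
joint_efforts [  1.2581 -26.009  -32.6419   0.7055  -0.2983  -0.033 ]
tool_pos [0.4703 0.1593 0.1066]
tool_rot [ 1.000e-04 -5.993e-01  8.005e-01 -3.000e-04]
contact_force [-0.0263 -2.7583  4.384 ]
ft_torque [-0.4702  0.0855 -0.0169]
gripper_width 0.6358
```

```bash
python3 -m pendant '[[[0,0,0,0,0,-0.004,0],[0,0,0,0,0,-0.004,0],[0,0,0,0,0,-0.004,0],[0,0,0,0,0,0,0],[0,0,0,0,0,0,0]]]'
```

```text
time: 8.43
tool_pos: [0.4709, 0.1593, 0.1051]
tool_rot: [0.001, -0.599, 0.8, -0.001]
contact_force: [-3.6, -2.7, 9.2]
gripper_width: 0.634
```

```bash
python3 -m pendant '[[[0,0,0,0,0,-0.004,0],[0,0,0,0,0,-0.004,0],[0,0,0,0,0,-0.004,0],[0,0,0,0,0,0,0],[0,0,0,0,0,0,0]]]'
```

```text
time: 9.05
tool_pos: [0.4721, 0.1596, 0.1047]
tool_rot: [0.002, -0.599, 0.8, -0.001]
contact_force: [-6.6, -4.1, 20.2]
gripper_width: 0.631
```

```bash
python3 -m pendant '[[[0,0,0,-0.003,-0.001,-0.004,0],[0,0,0,-0.003,-0.001,-0.004,0],[0,0,0,0,0,0,0],[0,0,0,0,0,0,0]]]'
```

```text
time: 9.55
tool_pos: [0.4717, 0.1594, 0.1044]
tool_rot: [0.003, -0.599, 0.8, -0.002]
contact_force: [-7.6, -5.1, 26.1]
gripper_width: 0.634
```

```bash
python3 -m pendant '[[[0,0,0.03,0,0,0,0],[0,0,0.03,0,0,0,0]]]';python3 -c "
from h import *
s=manip.state()
print(s['contact_force'].round(2),s['ft_torque'].round(3),s['joint_pos'].round(3),s['joint_efforts'].round(2))"
```

```text
time: 9.8
tool_pos: [0.4715, 0.1584, 0.1042]
tool_rot: [0.001, -0.672, 0.74, -0.002]
contact_force: [-9.0, -8.4, 27.4]
gripper_width: 0.637
[-9.02 -8.37 27.42] [-1.444  1.365 -0.997] [ 0.176 -0.145  2.024 -0.003  1.258  1.843] [  3.79 -15.83 -24.65   1.55  -2.65  -0.35]
```

```bash
python3 -m pendant '[[[0,0,0.05,-0.002,-0.003,0,0],[0,0,0.05,-0.002,-0.003,0,0],[0,0,0,0,0,0,0]]]';python3 -c "
from h import *
s=manip.state()
print(s['contact_force'].round(2),s['ft_torque'].round(3),s['joint_pos'].round(3),s['joint_efforts'].round(2))"
```

```text
time: 10.18
tool_pos: [0.4711, 0.1577, 0.1043]
tool_rot: [-0.003, 0.779, -0.627, 0.003]
contact_force: [-5.1, -4.6, 25.0]
gripper_width: 0.632
[-5.08 -4.63 25.02] [-0.73   0.892 -0.651] [ 0.173 -0.149  2.027 -0.     1.255  1.528] [  1.87 -16.54 -24.1    0.69  -1.69  -0.85]
```

```bash
python3 - <<'E'
from h import *
f=grab("scene");im=f["frame"]
a=cv2.resize(im[200:300,280:400],None,fx=5,fy=5,interpolation=cv2.INTER_CUBIC)
cv2.imwrite("pics/e.png",a)
E
```

```text
(no output)
```

View pics/e.png

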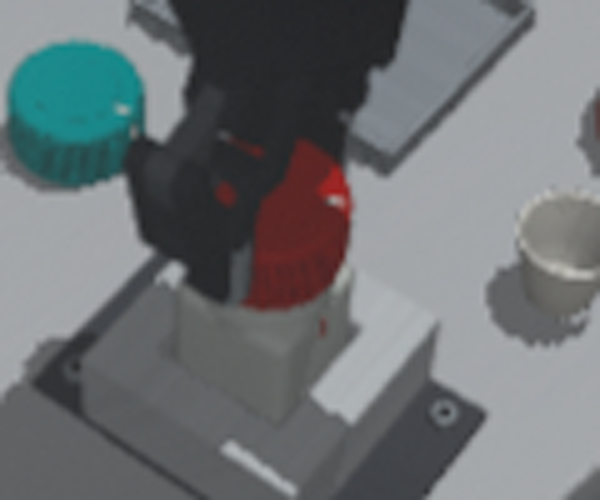

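```bash
python3 -m pendant '[[[0,0,0,0.002,0.001,0.008,0],[0,0,0.01,0.002,0.001,0.008,0],[0,0,0.02,0.002,0.002,0.008,0],[0,0,0.02,0.002,0.002,0.006,0],[0,0,0,0,0,0,0]]]';python3 -c "
from h import *
s=manip.state()
print(s['contact_force'].round(2),s['ft_torque'].round(3),s['joint_pos'].round(3),s['joint_efforts'].round(2))"
```

```text
time: 10.85
tool_pos: [0.4703, 0.159, 0.1072]
tool_rot: [-0.001, 0.827, -0.563, 0.001]
contact_force: [-2.1, -3.6, 8.3]
gripper_width: 0.632
[-2.15 -3.55  8.26] [-0.484  0.322  0.046] [ 0.176 -0.149  2.022 -0.     1.267  1.372] [  0.95 -24.1  -31.03   0.65  -0.62  -0.04]
```

```bash
python3 -m pendant '[[[0,0,0.01,0,0,0.004,0],[0,0,0.01,0,0,0.004,0],[0,0,0.01,0,0,0.002,0],[0,0,0,0,0,0,0]]]';python3 -c "
from h import *
s=manip.state()
print(s['contact_force'].round(2),s['ft_torque'].round(3),s['joint_pos'].round(3),s['joint_efforts'].round(2))"
```

```text
time: 11.35
tool_pos: [0.4697, 0.1589, 0.1081]
tool_rot: [-0.0, 0.852, -0.524, 0.0]
contact_force: [0.7, -1.6, 1.9]
gripper_width: 0.636
[ 0.73 -1.56  1.85] [-0.319 -0.247  0.035] [ 0.176 -0.151  2.022  0.     1.27   1.278] [  1.07 -26.82 -32.84   0.56   0.3   -0.05]
```

```bash
python3 -m pendant '[[[0,0,0.05,0,0,0.0017,0],[0,0,0.05,0,0,0.0017,0],[0,0,0.05,0,0,0.0017,0],[0,0,0.05,0,0,0.0017,0],[0,0,0.05,0,0,0.0017,0],[0,0,0,0,0,0,0],[0,0,0,0,0,0,0]]]';python3 -c "
from h import *
s=manip.state()
print(s['contact_force'].round(2),s['ft_torque'].round(3),s['joint_pos'].round(3),s['joint_efforts'].round(2))"
```

```text
time: 12.22
tool_pos: [0.4691, 0.1589, 0.1098]
tool_rot: [0.0, 0.987, -0.159, -0.001]
contact_force: [0.6, -1.4, -1.1]
gripper_width: 0.633
[ 0.63 -1.44 -1.11] [-0.201 -0.175  0.045] [ 0.176 -0.153  2.021  0.     1.275  0.495] [  0.77 -28.16 -34.61   0.37   0.22  -0.  ]
```

```bash
python3 -m pendant '[[[0,0,0.05,0,0,0.0017,0],[0,0,0.05,0,0,0.0017,0],[0,0,0.05,0,0,0.0017,0],[0,0,0.05,0,0,0.0017,0],[0,0,0.05,0,0,0.0017,0],[0,0,0.05,0,0,0.0017,0],[0,0,0,0,0,0,0],[0,0,0,0,0,0,0]]]';python3 -c "
from h import *
s=manip.state()
print(s['contact_force'].round(2),s['ft_torque'].round(3),s['joint_pos'].round(3),s['joint_efforts'].round(2))"
```

```text
time: 13.22
tool_pos: [0.4696, 0.159, 0.1129]
tool_rot: [-0.0, 0.952, 0.306, 0.0]
contact_force: [1.0, -1.0, -0.4]
gripper_width: 0.631
[ 1.01 -1.03 -0.41] [-0.193 -0.306  0.006] [ 0.176 -0.157  2.019  0.     1.279 -0.447] [ 6.800e-01 -2.804e+01 -3.432e+01  3.100e-01  4.300e-01  1.000e-02]
```

```bash
python3 - <<'E'
from h import *
f=grab("scene");im=f["frame"]
a=cv2.resize(im[200:300,280:400],None,fx=5,fy=5,interpolation=cv2.INTER_CUBIC)
cv2.imwrite("pics/g.png",a)
E
```

```text
(no output)
```

View pics/g.png

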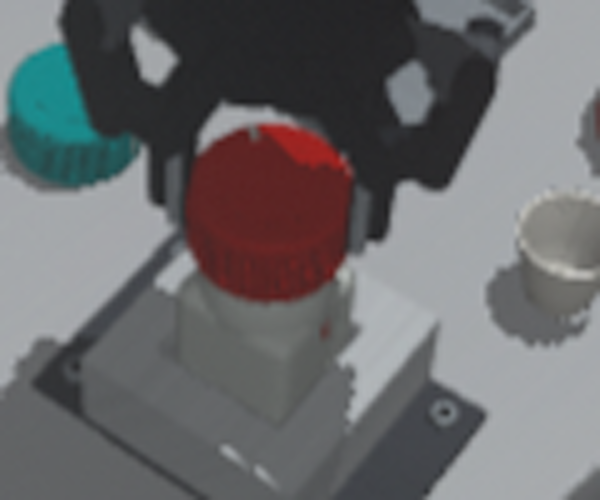

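```bash
python3 -m pendant '[[[0,0,0.05,0,0,0.0017,0],[0,0,0.05,0,0,0.0017,0],[0,0,0.05,0,0,0.0017,0],[0,0,0.05,0,0,0.0017,0],[0,0,0.05,0,0,0.0017,0],[0,0,0.05,0,0,0.0017,0],[0,0,0.05,0,0,0.0017,0],[0,0,0,0,0,0,0],[0,0,0,0,0,0,0]]]'
python3 -m pendant '[[[0,0,0,0,0,0.004,0],[0,0,0,0,0,0.004,0],[0,0,0,0,0,0,0],[0,0,0,0,0,0,0]]]'
```

```text
time: 14.4
tool_pos: [0.4693, 0.159, 0.1158]
tool_rot: [-0.0, 0.652, 0.759, -0.0]
contact_force: [0.3, 0.4, -0.5]
gripper_width: 0.632
time: 14.9
tool_pos: [0.4696, 0.1589, 0.118]
tool_rot: [-0.0, 0.651, 0.759, 0.0]
contact_force: [0.5, 0.4, -0.8]
gripper_width: 0.638
```

```bash
python3 -m pendant '[[[0,0,0,0,0,0.008,0],[0,0,0,0,0,0.008,0],[0,0,0,0,0,0.008,0],[0,0,0,0,0,0,0]]]'
```

```text
time: 15.4
tool_pos: [0.4698, 0.1589, 0.1243]
tool_rot: [0.0, 0.651, 0.759, 0.0]
contact_force: [-0.1, -0.5, -2.2]
gripper_width: 0.638
```

```bash
python3 -m pendant '[[[0,0,0,0,0,0.012,0],[0,0,0,0,0,0,0],[0,0,0,0,0,0,0]]]'
```

```text
time: 15.78
tool_pos: [0.4696, 0.1589, 0.1269]
tool_rot: [-0.0, 0.651, 0.76, 0.0]
contact_force: [0.2, 0.2, -1.1]
gripper_width: 0.637
```

```bash
python3 -m pendant '[[[0,0,0,0,0,0.03,0],[0,0,0,0,0,0.03,0],[0,0,0,0,0,0.03,0],[0,0,0,0,0,0.05,0],[0,0,0,0,0,0.05,0],[0,0,0,0,0,0.05,0],[0,0,0,0,0,0.05,0],[0,0,0,0,0,0,0]]]'
python3 - <<'E'
from h import *
f=grab("scene");g=grab("side")
a=np.hstack([cv2.resize(q["frame"][y:y+180,x:x+160],None,fx=2.5,fy=2.5,interpolation=cv2.INTER_CUBIC) for q,x,y in((f,280,130),(g,280,130))])
cv2.imwrite("pics/i.png",a)
E
```

```text
time: 16.77
tool_pos: [0.4704, 0.159, 0.2012]
tool_rot: [0.001, 0.651, 0.759, 0.001]
contact_force: [0.4, -0.9, -0.6]
gripper_width: 0.636
```

View pics/i.png

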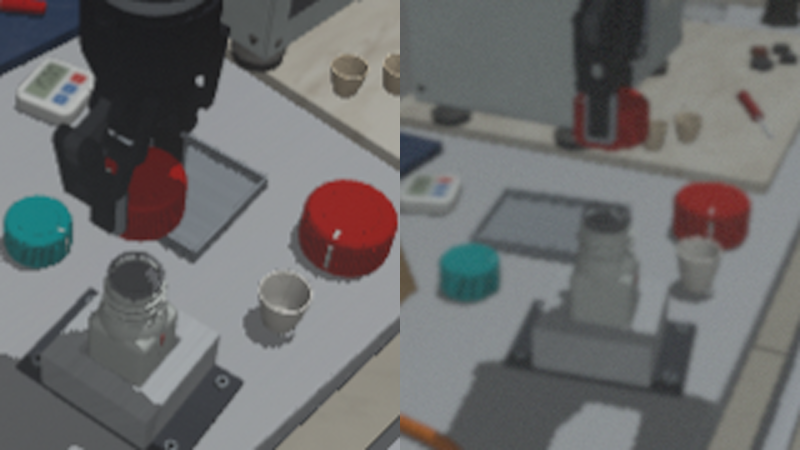

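```bash
python3 -m pendant '[[[0,0,-0.056,0.051,-0.0702,0,0],[0,0,-0.056,0.051,-0.0702,0,0],[0,0,-0.056,0.051,-0.0702,0,0],[0,0,-0.056,0.051,-0.0702,0,0],[0,0,-0.056,0.051,-0.0702,0,0],[0,0,-0.056,0.051,-0.0702,0,0],[0,0,-0.056,0.051,-0.0702,0,0],[0,0,-0.056,0.051,-0.0702,0,0],[0,0,-0.056,0.051,-0.0702,0,0],[0,0,0,0,0,-0.1,0],[0,0,0,0,0,-0.1,0],[0,0,0,0,0,-0.1,0],[0,0,0,0,0,-0.1,0],[0,0,0,0,0,-0.1,0],[0,0,0,0,0,-0.1,0],[0,0,0,0,0,0,0],[0,0,0,0,0,0,0]]]'
python3 - <<'E'
from h import *
f=grab("scene");g=grab("wrist")
cv2.imwrite("pics/j.png",np.hstack([cv2.resize(f["frame"][130:290,260:440],None,fx=2.2,fy=2.2),cv2.resize(g["frame"],(400,352))[:, :] if 0 else cv2.resize(g["frame"],None,fx=.62,fy=.88)]))
E
```

```text
time: 19.0
tool_pos: [0.5846, 0.0009, 0.0499]
tool_rot: [0.0, 0.997, 0.071, 0.0]
contact_force: [-0.0, 0.1, -1.0]
gripper_width: 0.635
```

View pics/j.png

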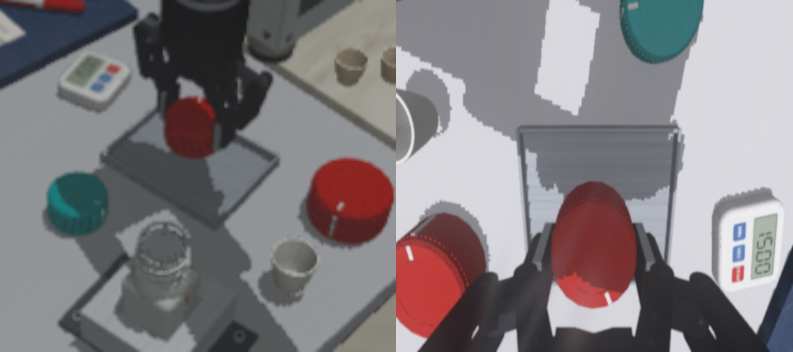

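```bash
python3 -m pendant '[[[0,0,0,0,0,-0.04,0],[0,0,0,0,0,-0.04,0],[0,0,0,0,0,-0.04,0],[0,0,0,0,0,-0.01,0],[0,0,0,0,0,-0.008,0],[0,0,0,0,0,-0.004,0],[0,0,0,0,0,0,0],[0,0,0,0,0,0,0]]]'
```

```text
time: 20.1
tool_pos: [0.5846, 0.0009, 0.0143]
tool_rot: [0.0, 0.997, 0.071, 0.0]
contact_force: [-0.5, 0.1, -1.3]
gripper_width: 0.637
```

```bash
python3 -m pendant '[[[0,0,0,0,0,-0.004,0],[0,0,0,0,0,-0.004,0],[0,0,0,0,0,0,0]]]'
```

```text
time: 20.48
tool_pos: [0.5842, 0.001, 0.0118]
tool_rot: [-0.0, 0.997, 0.071, -0.0]
contact_force: [0.9, -0.5, -0.6]
gripper_width: 0.637
```

```bash
python3 -m pendant '[[[0,0,0,0,0,-0.004,0],[0,0,0,0,0,-0.004,0],[0,0,0,0,0,0,0]]]'
```

```text
time: 20.85
tool_pos: [0.5842, 0.001, 0.0098]
tool_rot: [-0.0, 0.997, 0.071, -0.0]
contact_force: [-0.6, 0.2, -0.2]
gripper_width: 0.637
```

```bash
python3 -m pendant '[[[0,0,0,0,0,-0.003,0],[0,0,0,0,0,0,0],[0,0,0,0,0,0,0]]]'
```

```text
time: 21.22
tool_pos: [0.5843, 0.0009, 0.0092]
tool_rot: [-0.0, 0.997, 0.071, -0.0]
contact_force: [0.7, -0.1, -1.3]
gripper_width: 0.639
```

```bash
python3 -m pendant '[[[0,0,0,0,0,-0.003,0],[0,0,0,0,0,-0.003,0],[0,0,0,0,0,0,0]]]'
```

```text
time: 21.6
tool_pos: [0.5844, 0.001, 0.0079]
tool_rot: [-0.0, 0.997, 0.071, -0.0]
contact_force: [-0.5, 0.5, 1.3]
gripper_width: 0.635
```

```bash
python3 -m pendant '[[[0,0,0,0,0,-0.003,0],[0,0,0,0,0,0,0],[0,0,0,0,0,0,0]]]'
```

```text
time: 21.98
tool_pos: [0.5844, 0.001, 0.0078]
tool_rot: [-0.0, 0.997, 0.071, -0.0]
contact_force: [-3.3, 0.4, 5.2]
gripper_width: 0.638
```

```bash
python3 -m pendant '[[[0,0,0,0,0,0,0.66],[0,0,0,0,0,0,0.72],[0,0,0,0,0,0,0.8],[0,0,0,0,0,0,0.8],[0,0,0,0,0,0.02,0.8],[0,0,0,0,0,0.04,0.8],[0,0,0,0,0,0.06,0.8],[0,0,0,0,0,0.1,0.8],[0,0,0,0,0,0.15,0.8],[0,0,0,0,0,0.15,0.8],[0,0,0,0,0,0.15,0.8],[0,0,0,0,0,0,0.8],[0,0,0,0,0,0,0.8]]]'
python3 - <<'E'
from h import *
f=grab("scene");g=grab("wrist")
cv2.imwrite("pics/k.png",np.hstack([cv2.resize(f["frame"][130:290,260:440],None,fx=2.2,fy=2.2),cv2.resize(g["frame"],None,fx=.62,fy=.88)]))
im=g["frame"].astype(int)
m=((im[...,2]-np.maximum(im[...,0],im[...,1]))>25).astype(np.uint8)
for c in cv2.findContours(m,0,cv2.CHAIN_APPROX_NONE)[0]:
  if cv2.contourArea(c)>800:
    (u,v),*r=cv2.fitEllipse(cv2.convexHull(c));print(u,v,r,onplane(g,u,v,.025))
E
```

```text
time: 23.6
tool_pos: [0.5841, 0.001, 0.1746]
tool_rot: [0.0, 0.997, 0.071, 0.0]
contact_force: [-0.2, -0.3, -1.1]
gripper_width: 0.804
156.3973388671875 232.4118194580078 [(86.88799285888672, 94.35627746582031), 69.0770034790039] [ 0.44327375 -0.06629608  0.025     ]
320.08929443359375 181.38800048828125 [(65.35807037353516, 66.77088165283203), 5.39440393447876] [0.58500282 0.00248409 0.025     ]
```

View pics/k.png

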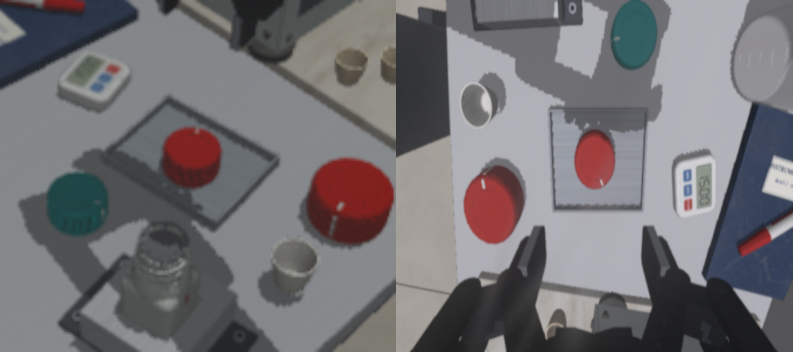

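The cap stands upright in the middle of the tray (scene crop about (192,157)). The bottle is seated, and the crucible and timer are where they were.

```bash
python3 -c "
from plant import manip
print(manip.job_done(), manip.state()['contact_force'].round(2))"
```

```text
the job is handed in; nothing more can be done
the job is handed in; nothing more can be done
```

The cap is off the bottle and standing right way up, released, in the middle of the steel tray. I handed the job in at about 24 s; the interface gives no verdict.

- **Which cap:** I took the red cap on the bottle, which is smaller than the red cap lying on the worktop.
- **Loosening:** I centred the grip by closing on the cap at two angles. I pressed down to about 26 N and twisted 0.5 rad counter-clockwise. I then eased off, and the twisting torque dropped from about 0.7 to about 0.05 N m. The rest of the turn, about 3.6 rad in all, needed almost no force.
- **Lift and placing:** The upward pull on lifting stayed near 1 to 2 N, less than the bottle's weight, so the bottle did not come up. The cap touched the tray floor with about 5 N before I let go.

**Last checks:**
- **Cap position:** The wrist camera put the cap at about (0.585, 0.002). The tray centre, measured from the first scene picture, is (0.585, 0.001).
- **Other things:** The pictures show the bottle still seated in its block. By eye, the crucible and timer are where they started; I did not measure them.
- **Disagreement:** The first camera estimates of the cap's position differed by 3 to 6 mm between views. The two-angle grip settled that.
- **Not checked:** Grip force was fixed at half the gripper's maximum, about 60 N and below the advised 70 N. The white line moved with the twist as expected. I had no direct reading of the force between cap and bottle.

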